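# Find the wing nut that fits and clamp the brake disc on its bench stand

### The job

Clamp the brake disc on the bench stand: only one of the three wing nuts on the bench has the stud's thread, so try them on the stud, find the one that bites, and screw it down until it holds the spring-loaded pressure cup pressed right home on the disc. Leave the two nuts that do not fit lying flat on the bench, and do not disturb the spanner, hammer or spray can.

Things in the scene. Friction and masses are not known exactly. Their poses are not given: they have to be found in the camera images.
- stand: Fixed bench stand carrying a brake disc. Origin under the middle of its base, on the bench; its z is the stud's axis. Base plate 200 x 150 x 14 mm, pedestal, friction ring of the disc 226 mm diameter from 45 to 67 mm above the bench, hat of the disc 140 mm diameter (146 at its root), its flat top 95 mm above the bench.
- stud_top (a point): Middle of the tip of the fixed upright stud, 150 mm above the bench. Plain steel, core 20 mm diameter, 30 mm over its coarse right-hand thread ridges (three-start, 10 mm apart: 30 mm down per clockwise turn seen from above); the top 4 mm are bare and bevelled. The fitting nut has about 2 mm of play each way sideways and 2 mm in all up and down.
- cup (a joint): Travel of the pressure cup down the stud, m: 0 = lifted by its spring, 0.005 = pressed home, rim flat on the disc's hat. Spring load about 6 N at 0, 12 N at 0.005. It springs back up unless a screwed-down nut holds it; a nut that was only pushed down lets it rise by the thread's play, so turn on by about 0.5 rad to tighten (about 0.6 N m brings it home).
- cup_top (a point): Middle of the flat top (62 mm diameter) of the bell-shaped aluminium pressure cup round the stud (84 mm rim diameter, 24 mm high), on which the nut bears: 124 mm above the bench when lifted, 119 mm when home.
- nut_a: Forged plain steel wing nut, about 0.42 kg, lying flat. Origin: middle of its underside; z up the bore. Hexagon hub 50 mm across flats, 32 mm high; bore 34 mm to the thread roots, right through; two ears along its x axis, 12 mm thick, 122 mm over both, 6 to 38 mm above the underside. Its two free flats (29 mm wide, 50 mm grip) face +y and -y. May or may not fit.
- nut_b: Wing nut, outside like nut_a; may or may not fit. Of the three, in unknown order: the fitting one, set on the stud's tip, rests with its underside 130 to 141 mm above the bench depending on how it is turned, and goes down 2.5 mm per 30 degrees clockwise from there; the self-locking thread then keeps it where it is left.
- nut_c: Wing nut, outside like nut_a; may or may not fit. Of the three, in unknown order: one has a finer thread with smaller bore, rests 136 to 141 mm above the bench on the stud's tip and never goes down, however it is turned; one is a size too large, slides down onto the cup without turning and lifts straight off again.
- spanner: Steel spanner 180 mm long, 38 mm wide at the jaw, 8 mm high, lying flat along its x axis; origin under its middle. Leave alone.
- hammer: Hammer 270 mm long lying along its x axis, wooden handle to -x, 78 mm wide steel head at +x; origin under its middle. Leave alone.
- spray_can: Upright spray can, 66 mm diameter, 190 mm high; origin in the middle of its foot. Leave alone.
Not all that is in view belongs to the job. Leave any purple look-alike of the nut_b alone. What is shaped like the nut_a but red is not meant.

How it is judged (in metres and radians):
At the end, for the whole second after the job is handed in: The fitting nut stands square on the stud (within 5 mm, under 7 degrees), underside on the cup (within 3 mm), and by itself holds the cup within 1 mm of home; the other two nuts lie flat and still on the bench (underside within 5 mm, under 6 degrees); the robot has let go of everything (value of joint cup above 0.004 m and linear speed of each of nut_a, nut_b, nut_c below 0.01 m/s and ((horizontal distance between nut_a and stud_top below 0.005 m and z of nut_a in the frame of cup_top between -0.003 and 0.003 m and angle between nut_a's own z axis and vertical below 0.12 rad and height (world z) of each of nut_b, nut_c below 0.005 m and angle between each of nut_b, nut_c's own z axis and vertical below 0.1 rad) or (horizontal distance between nut_b and stud_top below 0.005 m and z of nut_b in the frame of cup_top between -0.003 and 0.003 m and angle between nut_b's own z axis and vertical below 0.12 rad and height (world z) of each of nut_a, nut_c below 0.005 m and angle between each of nut_a, nut_c's own z axis and vertical below 0.1 rad) or (horizontal distance between nut_c and stud_top below 0.005 m and z of nut_c in the frame of cup_top between -0.003 and 0.003 m and angle between nut_c's own z axis and vertical below 0.12 rad and height (world z) of each of nut_a, nut_b below 0.005 m and angle between each of nut_a, nut_b's own z axis and vertical below 0.1 rad))); the robot touches nothing.
It fails at once if the spanner is shifted by more than 30 mm (distance of spanner from where it was at the start of the episode above 0.03 m).
It fails at once if the hammer is shifted by more than 30 mm (distance of hammer from where it was at the start of the episode above 0.03 m).
It fails at once if the spray can is shifted by more than 30 mm or knocked over (distance of spray_can from where it was at the start of the episode above 0.03 m or angle between spray_can's own z axis and vertical above 0.5 rad).
It also fails if it takes over 72 s, if anything falls off the work surface, if the arm or the gripper's body presses on something with over 40 N, if the wrist force passes 120 N, or if a joint passes its speed limit or range.

### The arm

A 6-joint arm with a two-finger parallel gripper is mounted at the origin on the work surface. World frame = base frame: x ahead of the robot, y to its left, z up, the work surface at z = 0. Lengths are in mm, angles in rad, forces in N, time in s.
With the tool pointing down it reaches from about 325 to 775 mm from the base axis. Payload 5.5 kg.
Tool frame: the origin (TCP) lies midway between the tips of the shut fingers; the grasp point (between the pads) lies 19 mm behind it; z points along the fingers, y is the line along which they close (so a half turn about z gives the same grasp; the last joint's range is limited). The gripper opens to 85 mm and grips with 20 to 120 N. Pads are 22 mm wide; open, the fingers measure 114 mm over their backs; the gripper's body (76 mm by 85 mm) begins 54 mm behind the grasp point. The pads swing forward as they close: fully open they stand 13 mm farther back than shut.
Start: joints at [-1.182, 0.091, 1.231, -0, 1.82, -0.057], TCP at [258.71, -541.374, 231.275] pointing down, gripper open.
Joint ranges: [-2.87, 2.87], [-0.86, 2.18], [0.17, 2.46], [-1.51, 4.65], [0.06, 2.69], [-2.65, 2.65]. Speed limits (rad/s): [2.57, 2.57, 3.01, 3.14, 3.14, 3.14].

### API

Orientations are given as [roll, pitch, yaw] about the fixed x, y, z axes, in that order (R = Rz(yaw) Ry(pitch) Rx(roll)).
In Python, from workcell import env gives the robot as it stands.
- The arm moves only by the tool servo_tool, never from a script. Its argument "commands" is one flat list of numbers, 7 for each row, row after row: the opening, from 0 (shut) to 1 (fully open), then the shift along the tool's x, y, z in mm, then the turn, a rotation vector about the tool's x, y, z in degrees. In form: [grip, dx, dy, dz, rx, ry, rz, grip, dx, dy, dz, rx, ry, rz, ...]. A call has 1 to 8 rows; each row shifts and turns the commanded pose from where the row before left it, along the tool's axes as they then stand; what a row does not reach is not made up. A row lasts 1/8 s, in which the tool goes at most 62.5 mm and 10.7 degrees, less where a joint would pass 70% of its speed; a pose out of reach is approached as far as the arm can. A call with a gripper value outside its range is refused whole. The fingers move at their own pace and stop on an object; "newtons" is the grip in N (left out, the last holds). Time passes only in rows, so rows that do not move let the fingers close. It gives the time, the measured TCP pose, the force, the opening and the grip force at its end, in the units of the state.
- env.sense(): the state, without advancing time (a new reading comes with each control period).
- env.camera(name): name is "scene" or "top"; returns the picture (420x560x3 uint8, red, green, blue); there is no depth.
- env.calibration(name): a dict with "fovy" (degrees; the focal length in pixels is half the picture's height over the tangent of half this angle, whatever the lens; pixels are square), "cx", "cy" (the principal point, pixels), "R" (3x3) and "t" (3): a world point X has camera coordinates R X + t. Camera axes: x right, y down, z forward; pixel columns grow to the right and rows downward; lengths in mm; the calibration is good to about 2 mm. A picture is of the moment at which its call begins. calibration takes no time and is no camera call.
- env.hand_in(): hands the job in; it is judged then, once.
The state is a dict: "t": time; "joints": joint angles; "joint_vel": joint speeds; "effort": joint torques, N m; "ee_pos": TCP position; "tcp_rot": TCP orientation; "ft_force": force on the tool from outside, world axes, zero at the start; "torque": the same for the moment, N m; "width": finger opening in mm; "finger_force": force on a finger pad.
Only numpy, scipy, OpenCV 4.12 (cv2) and the standard library are available. Lean on these libraries where they do the work, as an engineer would, in place of code of your own. Each camera call takes 0.05 s, during which the arm holds its last target. There are 200 camera calls.

## Working session

There is one attempt and no reset: what is moved stays moved. The work goes in short steps, Python scripts to look and compute and a tool call to move; the robot and the scene stay as the last step left them, time stands still between calls to the robot, and variables do not carry over. Pictures are saved under pics/ and viewed, at most 10 in all, crops included, and the job is handed in when it is done.

Besides the shell and the picture viewer there is one more tool, called after "Request:" as name(argument=value, ...), one argument or row to a line, values as JSON. servo_tool: Moves the arm, as the interface text tells. Its arguments: {"type":"object","properties":{"commands":{"type":"array","items":{"type":"number"}},"newtons":{"type":"number"}},"required":["commands"]}

```bash
mkdir -p pics; python3 - <<'E'
from workcell import env
import cv2
for n in("scene","top"):
    im=env.camera(n); cv2.imwrite(f"pics/{n}0.png",im[:,:,::-1]); print(n,env.calibration(n))
print(env.sense())
E
ls
```

```text
scene {'fovy': 54.832740463263946, 'cx': 286.63600120048176, 'cy': 210.9887898939572, 'R': array([[ 0.63771032,  0.77019533, -0.01116668],
       [ 0.46015565, -0.39254785, -0.79634349],
       [-0.6177235 ,  0.50269805, -0.60474155]]), 't': array([-294.28391876, -128.48137456, 1605.4089057 ])}
top {'fovy': 45.75538993541368, 'cx': 279.9129678210094, 'cy': 209.99810513195902, 'R': array([[-2.66590904e-02, -9.99640507e-01, -2.85463305e-03],
       [-9.93128467e-01,  2.68107304e-02, -1.13916780e-01],
       [ 1.13952363e-01, -2.01900398e-04, -9.93486194e-01]]), 't': array([   8.50527942,  475.31108048, 1660.96397331])}
{'t': 0.1, 'joints': array([-1.18167895e+00,  9.18194946e-02,  1.23178866e+00, -1.60145616e-05,
        1.81977456e+00, -5.66945750e-02]), 'joint_vel': array([ 0.00042214,  0.00126994, -0.00105159,  0.0015578 , -0.00110064,
       -0.00181824]), 'effort': array([ 4.23028760e-03, -4.60214853e+01, -4.19220042e+01,  2.40855297e-05,
        1.06308542e-02,  5.87508836e-06]), 'ee_pos': array([ 258.61651731, -541.12791542,  230.22931796]), 'tcp_rot': array([-3.13980459e+00, -8.59294484e-05,  4.45807943e-01]), 'ft_force': array([-0.4730421 ,  0.44185722, -0.17751584]), 'torque': array([-0.01181068, -0.0073152 , -0.0079529 ]), 'finger_force': 0.0, 'width': 85.50473507568469}
pics
```

View pics/top0.png

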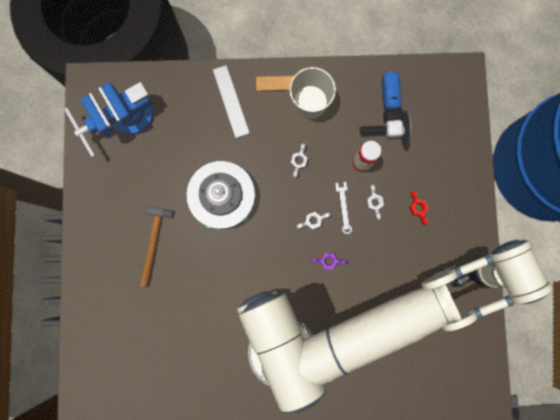

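View pics/scene0.png

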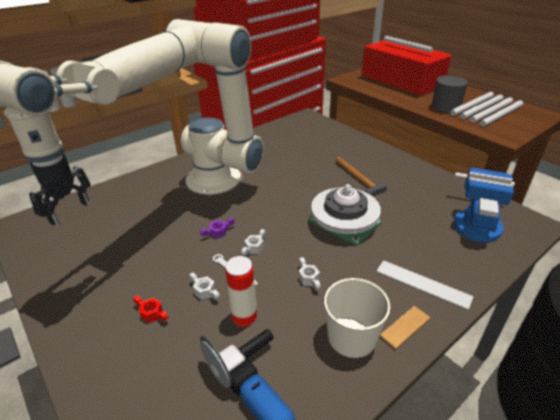

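The top view shows steel nuts at about (314,220), (300,160) and (376,202), with the stud tip near (219,191). The spanner is at (345,207), the can at (370,152), the hammer at (155,245), and the decoys are purple (329,261) and red (419,208). In the scene view the nuts are at (255,242), (309,273) and (204,287), and the stud tip is near (347,188).

```bash
cat > h.py <<'E'
import numpy as np, cv2
def ray(c,u,v):
    f=210/np.tan(np.radians(c["fovy"])/2)
    d=c["R"].T@np.array([(u-c["cx"])/f,(v-c["cy"])/f,1.]); return -c["R"].T@c["t"],d
def onz(c,u,v,z):
    o,d=ray(c,u,v); return o+d*(z-o[2])/d[2]
def proj(c,X):
    f=210/np.tan(np.radians(c["fovy"])/2); p=c["R"]@X+c["t"]; return f*p[0]/p[2]+c["cx"],f*p[1]/p[2]+c["cy"]
def tri(c1,p1,c2,p2):
    o1,d1=ray(c1,*p1);o2,d2=ray(c2,*p2)
    s=np.linalg.lstsq(np.c_[d1,-d2],o2-o1,rcond=None)[0]; a,b=o1+s[0]*d1,o2+s[1]*d2
    return (a+b)/2,np.linalg.norm(a-b)
E
cat > m.py <<'E'
from workcell import env
from h import *
ct,cs=env.calibration("top"),env.calibration("scene")
T=cv2.imread("pics/top0.png");S=cv2.imread("pics/scene0.png")
def blob(im,p,r,thr):
    hsv=cv2.cvtColor(im,cv2.COLOR_BGR2HSV)
    m=((hsv[...,2]>thr)&(hsv[...,1]<70)).astype(np.uint8)
    n,l,st,ce=cv2.connectedComponentsWithStats(m)
    x,y=p; best=max({l[j,i] for j in range(y-r,y+r) for i in range(x-r,x+r)}-{0},key=lambda k:st[k,4])
    return (l==best).astype(np.uint8),ce[best],st[best,4]
print("cam",-ct["R"].T@ct["t"])
for n,pt,ps in(("1",(314,220),(255,242)),("2",(300,160),(309,273)),("3",(376,202),(204,287)),("span",(344,207),(344,207))):
    m,c,a=blob(T,pt,9,105)
    ys,xs=np.nonzero(m); P=np.array([onz(ct,x,y,25)[:2] for x,y in zip(xs,ys)])
    w,V=np.linalg.eigh(np.cov(P.T)); ax=V[:,1]; q=(P-P.mean(0))@V
    ends=P.mean(0)+ax*(q[:,1].max()+q[:,1].min())/2
    print(n,"px",c,a,"xy",P.mean(0).round(1),"mid",ends.round(1),"len",np.ptp(q,axis=0).round(1),"yaw",np.degrees(np.arctan2(ax[1],ax[0])).round(1))
    if n!="span":
        m2,c2,a2=blob(S,ps,9,120); print("   tri",tri(ct,c,cs,c2)[0].round(1),tri(ct,c,cs,c2)[1].round(1),c2,a2)
for z in(95,124,150): print(z,onz(ct,219,191,z).round(1))
c1=cv2.resize(T[110:240,170:420],None,fx=3.2,fy=3.2,interpolation=cv2.INTER_CUBIC)
c2=cv2.resize(T[150:235,175:265],None,fx=6,fy=6,interpolation=cv2.INTER_CUBIC)
# disc ring ellipse
hsv=cv2.cvtColor(T,cv2.COLOR_BGR2HSV); 
m,c,a=blob(T,(195,200),5,150); k=max(cv2.findContours(m,0,1)[0],key=cv2.contourArea); e=cv2.fitEllipse(k); print("disc",e,onz(ct,*e[0],67).round(1))
for z in(119,124,150):print(z,np.round(proj(ct,np.r_[onz(ct,*e[0],67)[:2],z]),1),np.round(proj(cs,np.r_[onz(ct,*e[0],67)[:2],z]),1))
cv2.imwrite("pics/c1.png",c1)
v=np.hstack([cv2.resize(T[165:215,195:245],(400,400),interpolation=cv2.INTER_CUBIC),cv2.resize(S[165:215,322:372],(400,400),interpolation=cv2.INTER_CUBIC)])
cv2.imwrite("pics/c2.png",v)
E
python3 m.py
```

```text
cam [ 283.00093837   -3.90586613 1704.31496406]
1 px [265.19305199 210.16926316] 141537 xy [487.9  44. ] mid [ 539.8 -134.5] len [1902.6 2067.3] yaw 106.2
   tri [ 4.405e+02 -2.320e+01 -4.000e-01] 159.0 [253.0877193  241.34795322] 342
2 px [265.19305199 210.16926316] 141537 xy [487.9  44. ] mid [ 539.8 -134.5] len [1902.6 2067.3] yaw 106.2
   tri [ 502.9   56.7 -169.8] 13.1 [308.92670157 272.11518325] 382
3 px [265.19305199 210.16926316] 141537 xy [487.9  44. ] mid [ 539.8 -134.5] len [1902.6 2067.3] yaw 106.2
   tri [ 433.8 -114.1  -90.5] 344.4 [203.77241379 284.77931034] 435
span px [265.19305199 210.16926316] 141537 xy [487.9  44. ] mid [ 539.8 -134.5] len [1902.6 2067.3] yaw 106.2
95 [535.5 193.2  95. ]
124 [530.9 189.7 124. ]
150 [526.9 186.5 150. ]
disc ((219.9908447265625, 194.3365936279297), (66.86697387695312, 68.23116302490234), 54.561031341552734) [528.6 193.5  67. ]
119 [218. 192.] [345.8 193.6]
124 [217.8 191.8] [345.9 192.3]
150 [216.8 190.5] [346.5 185.6]
```

View pics/c2.png

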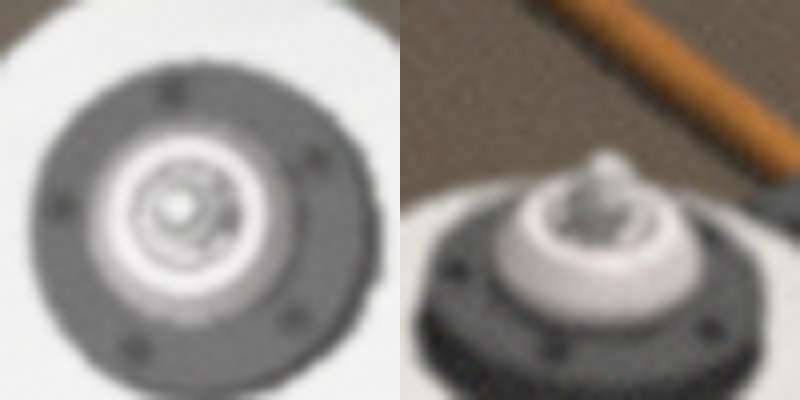

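The crop shows the stud tip at about (217.0,190.4) in top and (347.1,184.5) in scene. Both agree with the disc fit. My nut mask threshold was too low, so I'm raising it.

```bash
sed -i 's/blob(T,pt,9,105)/blob(T,pt,9,thr)/; s/^for n,pt,ps in/for thr in (125,145):\n  for n,pt,ps in/' m.py
python3 - <<'E'
s=open('m.py').read().split('\n'); o=[];inl=False
for l in s:
    if l.startswith('  for n,pt'): inl=True; o.append(l); continue
    if inl and not l.startswith('    '): inl=False
    o.append('  '+l if inl else l)
s='\n'.join(o); s=s.split('c1=cv2.resize')[0]
s+='''print("stud",tri(ct,(217.0,190.4),cs,(347.1,184.8)),onz(ct,217,190.4,150),onz(ct,217.9,191.4,124))
print(onz(ct,370,150,190),onz(ct,366,165,0))
'''
open('m.py','w').write(s)
E
python3 m.py
python3 - <<'E'
import cv2
T=cv2.imread("pics/top0.png")
cv2.imwrite("pics/c1.png",cv2.resize(T[130:245,280:400],None,fx=5,fy=5,interpolation=cv2.INTER_CUBIC))
E
```

```text
cam [ 283.00093837   -3.90586613 1704.31496406]
1 px [313.01351351 219.87837838] 296 xy [ 438.9 -115.5] mid [ 438.8 -115.1] len [ 57.4 121.8] yaw 110.8
   tri [ 438.3 -115.3   30.3] 0.6 [253.0877193  241.34795322] 342
2 px [298.55805243 159.53558052] 267 xy [648.4 -73. ] mid [647.5 -72.7] len [ 56.1 123.9] yaw 163.3
   tri [647.6 -72.2  30.2] 1.3 [308.92670157 272.11518325] 382
3 px [375.13953488 201.3820598 ] 301 xy [ 496.4 -328.8] mid [ 496.  -328.9] len [ 57.  121.9] yaw -172.1
   tri [ 496.2 -326.6   30.8] 2.5 [203.77241379 284.77931034] 435
span px [343.61072261 206.99067599] 429 xy [ 480.3 -220.8] mid [ 478. -221.] len [ 42.9 181.6] yaw -174.7
1 px [313.17813765 219.93117409] 247 xy [ 438.7 -116. ] mid [ 438.5 -115.5] len [ 54.1 118.6] yaw 110.1
   tri [ 438.2 -115.7   30.4] 0.0 [253.0877193  241.34795322] 342
2 px [298.54090909 159.82272727] 220 xy [647.4 -72.9] mid [647.4 -72.9] len [ 53.  117.2] yaw 163.1
   tri [646.9 -72.   29.5] 1.8 [308.92670157 272.11518325] 382
3 px [375.22540984 201.69262295] 244 xy [ 495.3 -329. ] mid [ 496.3 -328.9] len [ 53.7 115.7] yaw -172.1
   tri [ 495.4 -326.6   30.1] 3.2 [203.77241379 284.77931034] 435
span px [343.62146893 206.67514124] 354 xy [ 481.3 -220.9] mid [ 479.3 -221.1] len [ 40.2 178.1] yaw -175.0
95 [535.5 193.2  95. ]
124 [530.9 189.7 124. ]
150 [526.9 186.5 150. ]
stud (array([529.26374892, 193.30081009, 153.19127999]), np.float64(2.4266378839375107)) [528.93755745 192.78803889 150.        ] [529.72623763 193.22807463 124.        ]
[ 636.53310708 -288.73962927  190.        ] [ 628.02107137 -308.0456811     0.        ]
```

View pics/c1.png

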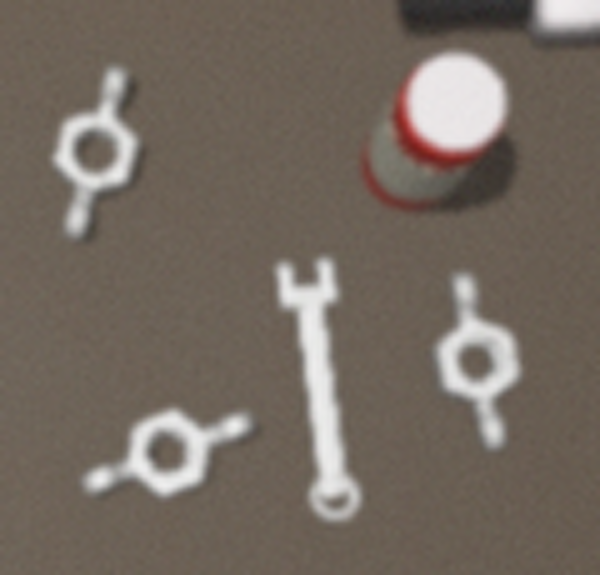

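The crop shows three nuts with different apparent bores. I'll compare hole areas to choose the trial order, and work out the first move.

```bash
cat >> h.py <<'E'
def go(s,x,y,z,yaw):
    """tool-axis deltas (rotation last) from state s to tool-down target, yaw deg"""
    p=s["ee_pos"]; r,pi,ya=s["tcp_rot"]; d=np.array([x,y,z])-p
    from scipy.spatial.transform import Rotation as Q
    R=Q.from_euler("xyz",s["tcp_rot"]); dt=R.inv().apply(d)
    e=(R.inv()*Q.from_euler("xyz",[np.pi,0,np.radians(yaw)])).as_rotvec(degrees=True)
    print("shift(tool)",dt.round(1),"then turn",e.round(1),"| yaw now",np.degrees(ya).round(1),"j6",np.degrees(s["joints"][5]).round(0))
E
python3 - <<'E'
from workcell import env
from h import *
ct,cs=env.calibration("top"),env.calibration("scene")
T=cv2.imread("pics/top0.png",0).astype(float);S=cv2.imread("pics/scene0.png",0).astype(float)
for n,x,y in((1,438.5,-115.5),(2,647.4,-72.7),(3,495.8,-328.)):
  for c,I in((ct,T),(cs,S)):
    u,v=proj(c,np.array([x,y,32.])); k=5
    P=cv2.getRectSubPix(I.astype(np.float32),(13,13),(u,v)); B=np.percentile(P,92)
    t=110
    yy,xx=np.mgrid[-6:7,-6:7]; m=xx**2+yy**2<=5.2**2
    print(n,round(u,1),round(v,1),"hole area",np.clip((B-P)/(B-95),0,1)[m].sum().round(1),"min",P[m].min())
    print(P[6].astype(int))
s=env.sense(); go(s,438.5,-115.5,230,110.5)
print(s["t"])
E
```

```text
1 313.2 219.8 hole area 52.3 min 86.80558
[222 197 137  90  86  96  99  98 104 134 183 214 221]
1 253.2 241.0 hole area 34.3 min 121.37678
[217 193 168 146 131 125 127 126 126 131 154 189 211]
2 298.6 159.4 hole area 57.8 min 81.80706
[214 192 134  91  85  93  97  98 101 112 146 190 214]
2 308.5 271.7 hole area 50.1 min 108.557915
[202 167 137 123 123 126 124 119 116 111 112 133 175]
3 375.3 201.3 hole area 44.9 min 94.76221
[219 201 151 108  95  94  94  97 117 162 196 208 204]
3 202.7 284.7 hole area 38.6 min 117.13202
[204 194 174 147 134 127 120 119 121 120 127 150 187]
shift(tool) [ 345.8 -306.5    0.8] then turn [ -0.1  -0.1 -85. ] | yaw now 25.5 j6 -3.0
0.1
```

Request:
servo_tool(
  commands=[1, 43.2, -38.3, 0, 0, 0, 0, 1, 43.2, -38.3, 0, 0, 0, 0, 1, 43.2, -38.3, 0, 0, 0, 0, 1, 43.2, -38.3, 0, 0, 0, 0, 1, 43.2, -38.3, 0, 0, 0, 0, 1, 43.2, -38.3, 0, 0, 0, 0, 1, 43.2, -38.3, 0, 0, 0, 0, 1, 43.2, -38.3, 0, 0, 0, 0],
  newtons=90,
)

```text
t: 1.1
ee_pos: [438.7, -114.1, 231.0]
tcp_rot: [-3.142, 0.0, 0.446]
ft_force: [1.0, 0.0, 0.2]
width: 85.9
finger_force: 0.0
```

Request:
servo_tool(
  commands=[1, 0, 0, 10, 0, 0, -10.6, 1, 0, 0, 15, 0, 0, -10.6, 1, 0, 0, 20, 0, 0, -10.6, 1, 0, 0, 20, 0, 0, -10.6, 1, 0, 0, 20, 0, 0, -10.6, 1, 0, 0, 20, 0, 0, -10.6, 1, 0, 0, 15, 0, 0, -10.6, 1, 0, 0, 10, 0, 0, -10.6],
)

```text
t: 2.1
ee_pos: [437.8, -115.7, 99.8]
tcp_rot: [-3.14, -0.001, 1.932]
ft_force: [0.1, -0.8, 0.6]
width: 85.4
finger_force: 0.0
```

```bash
python3 - <<'E'
from workcell import env
from h import *
im=env.camera("top"); cv2.imwrite("pics/t1.png",im[:,:,::-1])
s=env.sense(); go(s,438.5,-115.5,1,110.5); print(s["ee_pos"],s["tcp_rot"],s["ft_force"],s["t"])
E
```

```text
shift(tool) [-0.6  1.4 97.6] then turn [-0.2 -0.1  0.6] | yaw now 111.1 j6 -40.0
[ 437.30881089 -115.53900523   98.5827846 ] [-3.13872863e+00 -2.40090758e-03  1.93932154e+00] [-0.23744664  0.66677969 -1.3780412 ] 2.15
```

Request:
servo_tool(
  commands=[1, 0, 0.5, 25, 0, 0, 0, 1, 0, 0, 35, 0, 0, 0, 1, 0, 0, 27, 0, 0, 0, 1, 0, 0, 10, 0, 0, 0, 0, 0, 0, 0, 0, 0, 0, 0, 0, 0, 0, 0, 0, 0, 0, 0, 0, 0, 0, 0, 0, 0, 0, 0, 0, 0, 0, 0],
  newtons=90,
)

```text
t: 3.15
ee_pos: [440.1, -116.2, 6.3]
tcp_rot: [3.139, 0.002, 1.926]
ft_force: [-0.5, -0.4, 6.0]
width: 48.5
finger_force: 96.2
```

```bash
python3 - <<'E'
from workcell import env
from h import *
im=env.camera("scene"); cv2.imwrite("pics/s1.png",cv2.resize(im[130:330,130:400,::-1],None,fx=2.9,fy=2.9))
s=env.sense(); go(s,529.1,193,200,111); print(s["ee_pos"],s["tcp_rot"],s["ft_force"],s["width"],s["finger_force"])
E
```

```text
shift(tool) [ 258.6  191.4 -193.8] then turn [ 0.1  0.1 -0.7] | yaw now 110.3 j6 -39.0
[ 440.08124721 -116.2427364     6.30396065] [3.13913199e+00 2.30234489e-03 1.92557522e+00] [-0.58815333  0.76610926  6.26402955] 48.439313721979545 96.16777896881104
```

View pics/s1.png

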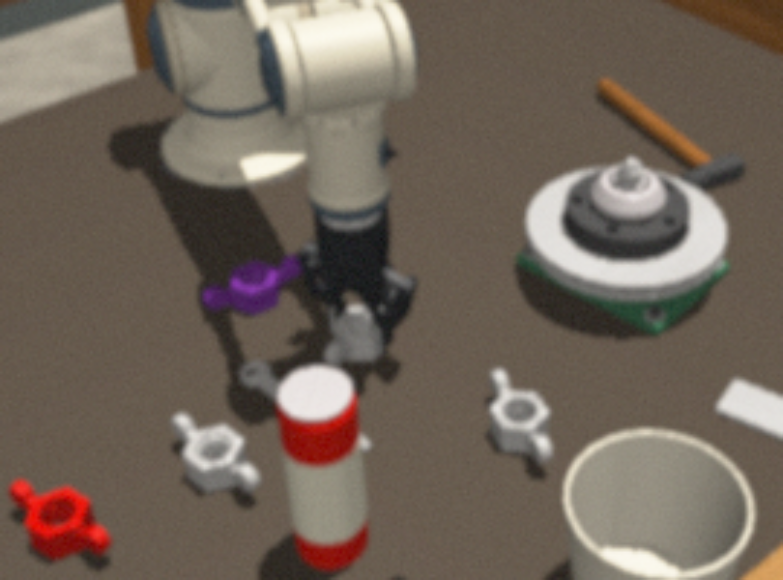

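The nut is gripped between the fingers and nothing else has moved. Lifting it with a counter-clockwise wind-up turn.

Request:
servo_tool(
  commands=[0, 0, 0, -15, 0, 0, 0, 0, 0, 0, -35, 0, 0, 0, 0, 0, 0, -40, 0, 0, -10.6, 0, 0, 0, -40, 0, 0, -10.6, 0, 0, 0, -35, 0, 0, -10.6, 0, 0, 0, -20, 0, 0, -10.6, 0, 0, 0, -10, 0, 0, -10.6, 0, 0, 0, 0, 0, 0, -10.6],
)

```text
t: 4.2
ee_pos: [438.9, -115.6, 200.6]
tcp_rot: [-3.142, 0.001, 3.042]
ft_force: [-0.4, -0.4, -4.9]
width: 48.4
finger_force: 94.9
```

```bash
python3 - <<'E'
from workcell import env
from h import *
s=env.sense(); go(s,529.1,193,200,250); print(s["ee_pos"],s["tcp_rot"],s["ft_force"],s["width"],s["finger_force"])
E
```

```text
shift(tool) [-59.  316.1   0.6] then turn [ -0.    0.1 -75.7] | yaw now 174.3 j6 -103.0
[ 438.93259317 -115.64345984  200.56359173] [-3.14152325e+00  1.09798877e-03  3.04196642e+00] [-0.37247284 -0.36308933 -4.91026482] 48.40261404976221 94.86623883247375
```

Request:
servo_tool(
  commands=[0, -7.4, 39.5, 0, 0, 0, 0, 0, -7.4, 39.5, 0, 0, 0, 0, 0, -7.4, 39.5, 0, 0, 0, 0, 0, -7.4, 39.5, 0, 0, 0, 0, 0, -7.4, 39.5, 0, 0, 0, 0, 0, -7.4, 39.5, 0, 0, 0, 0, 0, -7.4, 39.5, 0, 0, 0, 0, 0, -7.4, 39.5, 0, 0, 0, 0],
)

```text
t: 5.2
ee_pos: [530.9, 193.5, 199.0]
tcp_rot: [-3.141, -0.001, 3.036]
ft_force: [0.7, -1.1, -4.6]
width: 48.4
finger_force: 95.1
```

Request:
servo_tool(
  commands=[0, 0, 0, 0, 0, 0, -10.6, 0, 0, 0, 0, 0, 0, -10.6, 0, 0, 0, 0, 0, 0, -10.6, 0, 0, 0, 0, 0, 0, -10.6, 0, 0, 0, 0, 0, 0, -10.6, 0, 0, 0, 0, 0, 0, -10.6, 0, 0, 0, 0, 0, 0, -10.6, 0, 0, 0, 0, 0, 0, 0],
)

```text
t: 6.2
ee_pos: [530.7, 192.2, 199.0]
tcp_rot: [3.14, -0.001, -1.954]
ft_force: [-0.2, 0.5, -4.3]
width: 48.4
finger_force: 95.4
```

```bash
python3 - <<'E'
from workcell import env
from h import *
for i in range(2):
    s=env.sense(); go(s,529.1,193,160,250); print(s["ee_pos"],s["tcp_rot"],s["ft_force"],s["t"]); im=env.camera("scene")
cs=env.calibration("scene")
cv2.imwrite("pics/s2.png",cv2.resize(im[110:230,280:420,::-1],None,fx=5,fy=5,interpolation=cv2.INTER_CUBIC))
for z in (194,226): print(proj(cs,np.array([529.1,193,z])))
E
```

```text
shift(tool) [-0.1  1.7 39. ] then turn [ 0.1 -0.  -2. ] | yaw now -112.0 j6 -142.0
[530.71559639 192.24431483 198.99153758] [ 3.14045512e+00 -6.98703147e-04 -1.95395234e+00] [-0.19165504  0.51603613 -4.28782392] 6.2
shift(tool) [-0.1  1.8 39. ] then turn [ 0.1 -0.  -2.1] | yaw now -112.1 j6 -141.0
[530.79702274 192.23021384 198.99043572] [ 3.14062416e+00 -6.15478623e-04 -1.95612312e+00] [ 0.19565707  0.31531049 -4.40125578] 6.25
(np.float64(347.642832421246), np.float64(173.90225891428608))
(np.float64(348.4789811975034), np.float64(164.9957759246132))
```

View pics/s2.png

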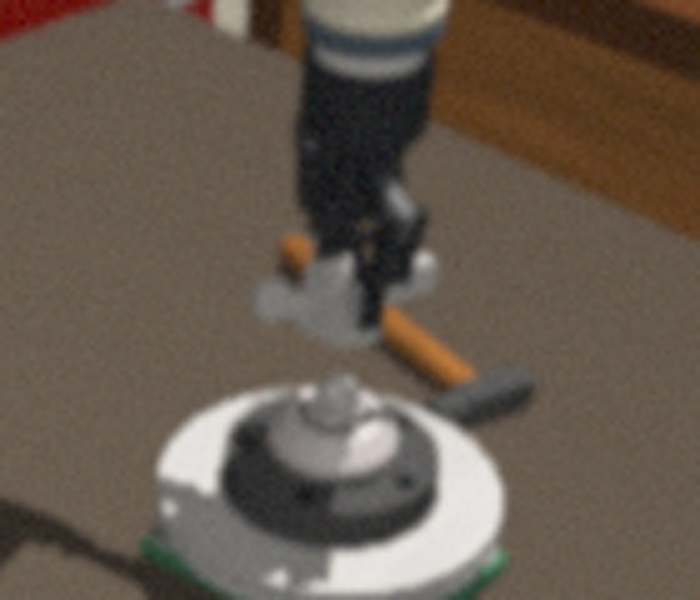

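The nut hangs level over the stud. Its ear midpoint is at about (349.3,167) against an expected 348.2, so it is centred to roughly 1 px. Descending.

Request:
servo_tool(
  commands=[0, -0.8, 1.6, 10, 0, 0, 0, 0, 0, 0, 18, 0, 0, 0, 0, 0, 0, 10, 0, 0, 0, 0, 0, 0, 4, 0, 0, 0, 0, 0, 0, 3, 0, 0, 0, 0, 0, 0, 2, 0, 0, 0],
)

```text
t: 7.05
ee_pos: [530.1, 193.6, 152.6]
tcp_rot: [-3.141, 0.0, -1.952]
ft_force: [0.5, 0.6, -4.3]
width: 48.2
finger_force: 95.5
```

Request:
servo_tool(
  commands=[0, 0, 0, 2, 0, 0, 0, 0, 0, 0, 2, 0, 0, 0],
)

```text
t: 7.3
ee_pos: [530.1, 193.6, 148.5]
tcp_rot: [-3.141, 0.0, -1.952]
ft_force: [-0.7, 1.0, -4.8]
width: 48.5
finger_force: 95.5
```

Request:
servo_tool(
  commands=[0, 0, 0, 2, 0, 0, 0, 0, 0, 0, 1, 0, 0, 0],
)

```text
t: 7.55
ee_pos: [530.0, 193.6, 145.9]
tcp_rot: [-3.141, 0.001, -1.952]
ft_force: [-2.1, -0.4, -0.6]
width: 48.5
finger_force: 95.8
```

Request:
servo_tool(
  commands=[0, 0, 0, 1, 0, 0, 10, 0, 0, 0, 0.8, 0, 0, 10, 0, 0, 0, 0.8, 0, 0, 10],
)

```text
t: 7.92
ee_pos: [530.0, 194.0, 143.9]
tcp_rot: [3.141, 0.002, -2.481]
ft_force: [-2.5, 0.7, -0.3]
width: 48.7
finger_force: 96.1
```

Request:
servo_tool(
  commands=[0, 0, 0, 0.8, 0, 0, 10, 0, 0, 0, 0.8, 0, 0, 10, 0, 0, 0, 0.8, 0, 0, 10],
)

```text
t: 8.3
ee_pos: [530.4, 194.0, 141.4]
tcp_rot: [3.141, 0.002, -3.005]
ft_force: [0.2, 1.2, -1.0]
width: 48.6
finger_force: 95.9
```

It bites: 5 mm down in 60° with almost no force. Screwing on.

Request:
servo_tool(
  commands=[0, 0, 0, 0.8, 0, 0, 10, 0, 0, 0, 0.9, 0, 0, 10, 0, 0, 0, 0.8, 0, 0, 10, 0, 0, 0, 0.8, 0, 0, 10, 0, 0, 0, 0.9, 0, 0, 10, 0, 0, 0, 0.8, 0, 0, 10],
)

```text
t: 9.05
ee_pos: [530.9, 193.6, 136.7]
tcp_rot: [3.139, 0.002, 2.231]
ft_force: [0.9, -0.1, -0.3]
width: 48.1
finger_force: 96.0
```

Request:
servo_tool(
  commands=[0, 0, 0, 0.8, 0, 0, 10, 0, 0, 0, 0.9, 0, 0, 10, 0, 0, 0, 0.8, 0, 0, 10, 0, 0, 0, 0.8, 0, 0, 10, 0, 0, 0, 0.9, 0, 0, 10, 0, 0, 0, 0.8, 0, 0, 10],
)

```text
t: 9.8
ee_pos: [530.9, 193.5, 131.9]
tcp_rot: [3.138, -0.001, 1.183]
ft_force: [0.5, -1.5, 0.7]
width: 48.3
finger_force: 96.1
```

```bash
python3 - <<'E'
from workcell import env
from h import *
s=env.sense(); go(s,529.1,193,125,0); print(s["ee_pos"],s["ft_force"],s["torque"],s["t"])
E
```

```text
shift(tool) [-1.1 -1.5  6.9] then turn [ 0.1 -0.2 67.8] | yaw now 67.8 j6 39.0
[530.93044529 193.45194683 131.88406451] [ 0.51281259 -1.47031104  0.70859296] [-0.31253436 -0.18036567  0.02560342] 9.8
```

Request:
servo_tool(
  commands=[0, 0, 0, 0.8, 0, 0, 10, 0, 0, 0, 0.9, 0, 0, 10, 0, 0, 0, 0.8, 0, 0, 10, 0, 0, 0, 0.8, 0, 0, 10],
)

```text
t: 10.3
ee_pos: [530.6, 193.1, 128.9]
tcp_rot: [3.14, -0.002, 0.485]
ft_force: [-1.2, -2.6, 2.7]
width: 48.7
finger_force: 96.4
```

Request:
servo_tool(
  commands=[0, 0, 0, 0.8, 0, 0, 10, 0, 0, 0, 0.9, 0, 0, 10, 0, 0, 0, 0.8, 0, 0, 10],
)

```text
t: 10.68
ee_pos: [530.3, 193.0, 126.5]
tcp_rot: [3.141, -0.002, -0.038]
ft_force: [-3.5, -2.6, 3.5]
width: 48.2
finger_force: 96.5
```

```bash
python3 - <<'E'
from workcell import env
from h import *
s=env.sense(); go(s,529.1,193,125,0); print(s["ee_pos"],s["ft_force"],s["torque"],s["t"])
E
```

```text
shift(tool) [-1.2  0.1  1.5] then turn [ 0.  -0.1 -2.2] | yaw now -2.2 j6 109.0
[530.2720235  193.03155958 126.49302914] [-3.54558703 -2.59051357  3.54301599] [-0.56549981  0.58897422  0.17368956] 10.675
```

Request:
servo_tool(
  commands=[0, 0, 0, 0.8, 0, 0, 10, 0, 0, 0, 0.8, 0, 0, 10],
)

```text
t: 10.92
ee_pos: [529.9, 193.4, 125.3]
tcp_rot: [-3.141, -0.001, -0.387]
ft_force: [-7.6, -2.0, 9.4]
width: 48.2
finger_force: 97.1
```

Request:
servo_tool(
  commands=[0, 0, 0, 0.2, 0, 0, 9, 0, 0, 0, 0, 0, 0, 9, 0, 0, 0, 0, 0, 0, 0],
)

```text
t: 11.3
ee_pos: [528.7, 194.4, 125.0]
tcp_rot: [-3.142, 0.002, -0.696]
ft_force: [-9.0, 2.0, 6.9]
width: 48.5
finger_force: 97.0
```

```bash
python3 - <<'E'
from workcell import env
from h import *
s=env.sense(); go(s,529.1,193,125,0); print(s["ee_pos"],s["ft_force"],s["torque"],s["t"])
E
```

```text
shift(tool) [1.2 0.8 0. ] then turn [ -0.    0.1 -39.9] | yaw now -39.9 j6 147.0
[528.69805278 194.3757561  125.01728362] [-9.03572104  1.99830385  6.85758792] [-0.2202489   1.74280338 -0.45606109] 11.3
```

Near the wrist limit. I'll let go, lift over the ears, wind back half a turn, regrip and tighten further.

Request:
servo_tool(
  commands=[1, 0, 0, 0, 0, 0, 0, 1, 0, 0, 0, 0, 0, 0, 1, 0, 0, 0, 0, 0, 0, 1, 0, 0, -5, 0, 0, 0, 1, 0, 0, -15, 0, 0, 0, 1, 0, 0, -30, 0, 0, 0, 1, 0, 0, -30, 0, 0, 0, 1, 0, 0, -30, 0, 0, 0],
)

```text
t: 12.3
ee_pos: [530.0, 193.6, 235.1]
tcp_rot: [-3.14, -0.001, -0.696]
ft_force: [0.4, 0.3, 0.3]
width: 85.4
finger_force: 0.0
```

Request:
servo_tool(
  commands=[1, 0, -20, 0, 0, 0, -10.6, 1, 0, 0, 0, 0, 0, -10.6, 1, 0, 0, 0, 0, 0, -10.6, 1, 0, 0, 0, 0, 0, -10.6, 1, 0, 0, 0, 0, 0, -10.6, 1, 0, 0, 0, 0, 0, -10.6, 1, 0, 0, 0, 0, 0, -10.6, 1, 0, 0, 0, 0, 0, -10.6],
)

```text
t: 13.3
ee_pos: [542.9, 209.0, 234.2]
tcp_rot: [3.141, -0.001, 0.79]
ft_force: [0.2, -0.3, 0.5]
width: 85.4
finger_force: 0.0
```

Request:
servo_tool(
  commands=[1, 0, 0, 0, 0, 0, -10.6, 1, 0, 0, 0, 0, 0, -10.6, 1, 0, 0, 0, 0, 0, -10.6, 1, 0, 0, 0, 0, 0, -10.6, 1, 0, 0, 0, 0, 0, -10.6, 1, 0, 0, 0, 0, 0, -10.6, 1, 0, 0, 0, 0, 0, -10.6, 1, 0, 0, 0, 0, 0, -10.6],
)

```text
t: 14.3
ee_pos: [542.9, 209.0, 234.2]
tcp_rot: [3.14, 0.001, 2.27]
ft_force: [-0.6, -0.1, -0.6]
width: 85.8
finger_force: 0.0
```

```bash
python3 - <<'E'
from workcell import env
from h import *
im=env.camera("scene")
cv2.imwrite("pics/s3.png",cv2.resize(im[100:230,270:420,::-1],None,fx=4.5,fy=4.5,interpolation=cv2.INTER_CUBIC))
s=env.sense(); go(s,529.1,193,125,140); print(s["ee_pos"],s["ft_force"],s["torque"],s["t"])
E
```

```text
shift(tool) [ -3.1 -21.  109.1] then turn [ 0.1  0.  -9.5] | yaw now 130.5 j6 -23.0
[542.92608167 208.98795167 234.08636667] [ 0.22760099 -0.63111692 -0.10741596] [-0.00987392  0.0331837   0.02592354] 14.35
```

View pics/s3.png

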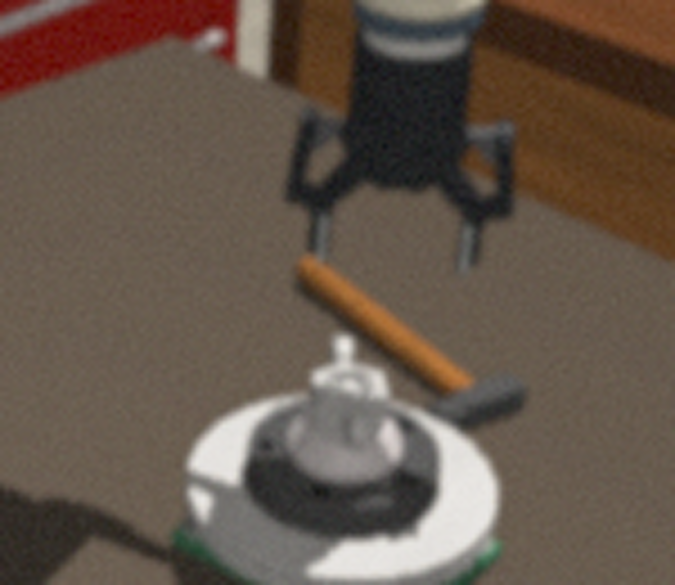

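The nut sits square on the cup, and the arm is clear of it, offset by 20 mm from my own sideways shift. Moving back, regripping and tightening.

Request:
servo_tool(
  commands=[1, -3, -21, 0, 0, 0, 0, 1, 0, 0, 10, 0, 0, -9.5, 1, 0, 0, 30, 0, 0, 0, 1, 0, 0, 35, 0, 0, 0, 1, 0, 0, 22, 0, 0, 0, 1, 0, 0, 10, 0, 0, 0, 1, 0, 0, 2, 0, 0, 0, 1, 0, 0, 0, 0, 0, 0],
)

```text
t: 15.35
ee_pos: [529.1, 193.4, 125.1]
tcp_rot: [3.14, 0.001, 2.43]
ft_force: [-0.1, 0.3, 0.3]
width: 85.2
finger_force: 0.0
```

Request:
servo_tool(
  commands=[0, 0, 0, 0, 0, 0, 0, 0, 0, 0, 0, 0, 0, 0, 0, 0, 0, 0, 0, 0, 0, 0, 0, 0, 0, 0, 0, 0],
  newtons=90,
)

```text
t: 15.85
ee_pos: [529.3, 193.9, 125.1]
tcp_rot: [3.138, 0.001, 2.431]
ft_force: [2.9, 2.6, 4.8]
width: 48.4
finger_force: 101.1
```

Request:
servo_tool(
  commands=[0, 0, 0, 0, 0, 0, 8, 0, 0, 0, 0, 0, 0, 8, 0, 0, 0, 0, 0, 0, 0],
)

```text
t: 16.23
ee_pos: [528.7, 194.7, 124.8]
tcp_rot: [3.139, -0.001, 2.154]
ft_force: [1.6, 4.7, 5.7]
width: 48.5
finger_force: 109.7
```

```bash
python3 - <<'E'
from workcell import env
from h import *
s=env.sense(); go(s,529.1,193,125,140); print(s["ee_pos"],s["ft_force"],s["torque"],s["effort"],s["width"],s["t"])
E
```

```text
shift(tool) [-1.6 -0.6 -0.2] then turn [  0.2  -0.  -16.6] | yaw now 123.4 j6 -17.0
[528.73074321 194.71727437 124.84009389] [1.61562556 4.74285605 5.66455792] [0.97199881 0.01699515 1.31989768] [ -3.22958864 -38.59619737 -37.84253955  -1.63759187   0.66628933
   1.59637962] 48.46078428338372 16.225
```

The torque is 1.3 N m, more than twice the 0.6 needed, so it is tight. Releasing and checking.

Request:
servo_tool(
  commands=[1, 0, 0, 0, 0, 0, 0, 1, 0, 0, 0, 0, 0, 0, 1, 0, 0, 0, 0, 0, 0, 1, 0, 0, -5, 0, 0, 0, 1, 0, 0, -30, 0, 0, 0, 1, 0, 0, -50, 0, 0, 0, 1, 0, 0, -50, 0, 0, 0, 1, 0, 0, -20, 0, 0, 0],
)

```text
t: 17.23
ee_pos: [529.1, 193.3, 283.5]
tcp_rot: [3.136, 0.002, 2.151]
ft_force: [-0.4, 0.5, 0.1]
width: 85.0
finger_force: 0.0
```

Request:
servo_tool(
  commands=[1, 0, -30, 0, 0, 0, 0, 1, 0, -30, 0, 0, 0, 0, 1, 0, -40, 0, 0, 0, 0, 1, 0, -40, 0, 0, 0, 0, 1, 0, -40, 0, 0, 0, 0, 1, 0, -20, 0, 0, 0, 0, 1, 0, 0, 0, 0, 0, 0],
)

```text
t: 18.1
ee_pos: [360.8, 83.1, 279.8]
tcp_rot: [3.139, 0.001, 2.15]
ft_force: [0.3, 1.3, -0.1]
width: 85.3
finger_force: 0.0
```

```bash
python3 - <<'E'
from workcell import env
from h import *
im=env.camera("scene");t=env.camera("top")
f=lambda i,a,b,c,d:cv2.resize(i[a:b,c:d,::-1],(400,400),interpolation=cv2.INTER_CUBIC)
cv2.imwrite("pics/s4.png",np.hstack([f(im,160,230,310,380),f(t,140,260,170,290)]))
cs=env.calibration("scene")
for z in(95,119,124,150):print(z,np.round(proj(cs,np.array([529.3,193.2,z])),1))
print(env.sense()["ee_pos"],env.sense()["ft_force"],env.sense()["t"])
E
```

```text
95 [345.3 199.8]
119 [345.9 193.7]
124 [346.  192.5]
150 [346.6 185.7]
[361.57192376  83.67856546 279.02396255] [ 0.5757966  -0.08174155 -0.78224175] 18.2
```

View pics/s4.png

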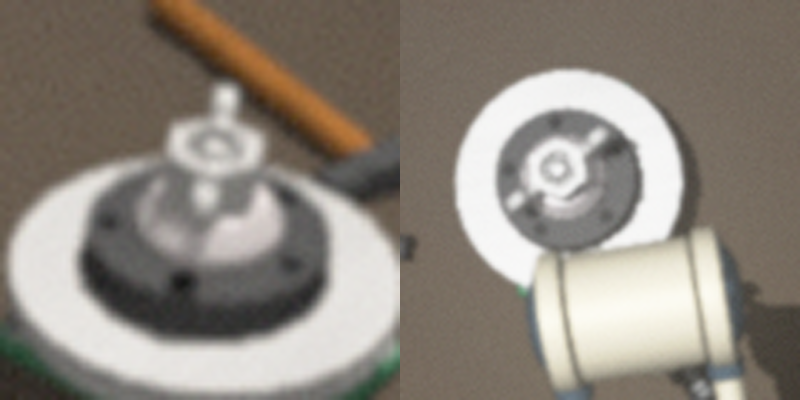

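The final view shows the nut square on the cup and stud. In the top crop the ears are at (515,203) and (600,135), giving a yaw of about -51°, so it turned with the gripper. The arm is clear and the other nuts were never touched. Handing in.

```bash
python3 -c "
from workcell import env
print(env.hand_in())"
```

```text
the job is handed in; nothing more can be done
None
```

I handed the job in at about 18 s: the first nut tried bit on the stud, and I screwed it down and tightened it to about 1.3 N m so it holds the cup home. I never touched the other two nuts, the spanner, the hammer or the spray can. The hand-in gave no verdict, so I can't confirm a pass.

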